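# Close a tea tin in the lid press

### The job

Close the tea tin with the lid press: draw the stop pin up out of the press head and park it upright in the notch of the pin rest, hanging by its collar and well inside the notch, and push the tray with the tin fully in under the press foot by its black knob. Only then bring the press lever all the way down, so that the foot pushes the lid home, and leave it down. Never touch the tin or its lid with the gripper, and leave the other things on the counter where they are.

Things in the scene. Friction and masses are not known exactly. Their poses are not given: they have to be found in the camera images.
- press: Grey bench lid press fixed to the counter. Origin on the counter under the foot's axis; +x to its back (column at x 60-105 mm), front -x roughly to the robot, z up. Base 150 mm wide, x -100 to 110, 25 high. Head block 60 wide, x -55 to 105, z 150-195. On it two cheeks hold the lever pivot (x -13 to 13, 44 mm over both, up to z 220).
- bore (a point): Mouth of the stop pin's vertical 14 mm through bore, at the head's top face (press x -35, y 0, z 195 mm), in front of the lever, whose path the standing pin blocks. Axes as the press.
- foot_face (a point): Centre of the underside of the round steel press foot (56 mm disc, press x 0, y 0): press z 136 mm with the lever up, 108.5 mm with it fully down.
- lever (a joint): Press lever, rad: 0 = up, leaning back; 1.885 = fully down at the front (stop). Knob centre = pivot + 100 mm x (-cos a, 0, sin a) in press axes, a = 2.269 - value. Friction (0.25 N m) holds it where left. The standing pin stops it at about 1.1 rad. It drives the foot 14.6 mm/rad; the foot meets the lid at about 1.2 rad; from there it takes about 5 N at the knob.
- lever_pivot (a point): Lever's pivot axis (along the press's y), at press x 0, y 0, z 207 mm. Axes as the press.
- lever_knob (a point): Centre of the lever's black knob: cylinder 28 mm in diameter, 36 mm long, lying along the press's y, on a round steel arm 12 mm thick. It can be pinched across its flat ends (36 mm) from above and turns between the fingers as they follow the arc. The point turns with the lever.
- pin: Stop pin, 110 mm long, about 0.1 kg. Origin at its lower tip, z along it to the grip. Shaft 12 mm in diameter; collar 30 mm in diameter, 40-46 mm above the tip; black cylindrical grip 25 mm in diameter, 78-110 mm above the tip. At the start it stands in the bore, collar on the head's top, tip at press z 155 mm; it must rise over 40 mm to come clear.
- pin_collar (a point): On the pin's axis, at the underside of the collar (40 mm above the tip).
- pin_grip (a point): On the pin's axis, middle of the black grip (94 mm above the tip).
- rest: Pin rest: grey stand fixed to the counter left or right of the press, base 90 x 90 x 12 mm, with a level metal plate on top (70 mm wide in y, x -45 to 40, z 100-112 mm). A straight notch 20 mm wide runs into the plate from its -x edge (towards the robot) to x 12 mm. Post under the plate at x 18-38; free space below the notch. Origin on the counter under point notch.
- notch (a point): Where the parked pin's axis should stand, at the plate's upper face (rest x 0, y 0, z 112 mm), 45 mm in from the notch's mouth. The parked pin's collar rests on this face. Axes as the rest.
- tray (a joint): Sliding steel tray of the press, m: 0 = out towards the front (at the start), 0.070 = fully in (stop), tin under the foot. Moves along the press's +x; takes about 3 N and stays where left.
- tray_knob (a point): Centre of the tray's upright black knob, at press z 82 mm: cylinder 25 mm in diameter, 30 mm high (z 67-97), on a 12 mm post on the tray (top face z 37 mm, 90 mm wide). Press x -170 mm with the tray out, -100 mm with it in; the tin's axis is 100 mm behind it.
- tin: Round metal tea tin standing in the tray's low rim (10 mm high, 3 mm play), 64 mm in diameter, lid 68 mm. Origin at the centre of its underside (press z 37 mm). Lid top at press z 118 mm while open, about 109 mm when closed.
- lid (a joint): How far the tin's lid has been pushed down, m: 0 = standing proud (start), about 0.0095 after a full press. Takes about 15 N to push.
- teapot: Bystander: silvery metal teapot, 145 mm across the belly, 160 mm high; spout to its +x, handle to -x (about 250 mm overall). Origin at the centre of its underside.
- mug: Bystander: white mug, 76 mm across, 85 mm high. Origin at the centre of its underside.
- sugar_jar: Bystander: glass jar with wooden cap, 72 mm across, 95 mm high. Origin at the centre of its underside.
- spare_tin: Bystander: a closed metal tea tin like the one in the press (68 mm across, 70 mm high), standing on the counter. Origin at the centre of its underside.
- milk_jug: Bystander: small metal milk jug, 76 mm across plus a handle to its +y, 85 mm high. Origin at the centre of its underside.
- spoon: Bystander: wooden spoon lying flat, 170 mm long.
- syrup: Bystander: brown glass bottle, 60 mm across, 190 mm high. Origin at the centre of its underside.

How it is judged (in metres and radians):
On the way:
1. the pin is parked in the notch and the tray is fully in, with the lid not yet pressed (horizontal distance between pin_collar and notch below 0.014 m and z of pin_collar in the frame of rest between 0.108 and 0.116 m and angle between pin's own z axis and vertical below 0.2 rad and value of joint tray above 0.065 m and value of joint lid below 0.003 m), for 0.2 s.
At the end, for the whole second after the job is handed in: Pin hanging at rest in the notch (collar within 4 mm of the plate top, axis within 14 mm of the notch site, tilt under 0.2 rad), tray in (over 65 mm), lever down (over 1.72 rad), lid pushed down over 6 mm, tin upright (0.1 rad) (horizontal distance between pin_collar and notch below 0.014 m and z of pin_collar in the frame of rest between 0.108 and 0.116 m and angle between pin's own z axis and vertical below 0.2 rad and value of joint tray above 0.065 m and value of joint lever above 1.72 rad and value of joint lid above 0.006 m and linear speed of pin below 0.02 m/s and angle between tin's own z axis and vertical below 0.1 rad); the robot touches nothing.
It fails at once if the gripper touches the tin or its lid (contact force between the fingers and tin above 1 N).
It fails at once if a bystander is moved by more than 30 mm or tipped (distance of any of teapot, mug, sugar_jar, spare_tin, milk_jug, spoon, syrup from where it was at the start of the episode above 0.03 m or angle between any of teapot, mug, sugar_jar, spare_tin, milk_jug, syrup's own z axis and vertical above 0.4 rad).
It also fails if it takes over 67 s, if anything falls off the work surface, if the arm or the gripper's body presses on something with over 40 N, if the wrist force passes 120 N, or if a joint passes its speed limit or range.

### The arm

A 6-joint arm with a two-finger parallel gripper is mounted at the origin on the work surface. World frame = base frame: x ahead of the robot, y to its left, z up, the work surface at z = 0. Lengths are in mm, angles in rad, forces in N, time in s.
With the tool pointing down it reaches from about 375 to 825 mm from the base axis. Payload 5.5 kg.
Tool frame: the origin (TCP) lies midway between the tips of the shut fingers; the grasp point (between the pads) lies 19 mm behind it (hold_point_z is the distance from the TCP to the grasp point, in mm); z points along the fingers, x is the direction in which the jaws open and shut, and the axes are right-handed (so a half turn about z gives the same grasp; the last joint's range is limited). The gripper opens to 85 mm and grips with 20 to 120 N. Pads are 22 mm wide; open, the fingers measure 114 mm over their backs; the gripper's body (76 mm by 85 mm) begins 54 mm behind the grasp point. The pads swing forward as they close: fully open they stand 13 mm farther back than shut.
Start: joints at [1.182, 0.314, -0.047, 1.21, 0, 1.571], TCP at [227.443, 555.216, 231.299] pointing down, gripper open.
Joint ranges: [-2.67, 2.67], [-0.69, 1.73], [-1.03, 1.25], [-2.08, 2.16], [-1.42, 1.45], [-3.14, 3.14]. Speed limits (rad/s): [2.39, 2.39, 3.01, 3.14, 3.14, 3.14].

### API

Orientations are given as [roll, pitch, yaw] about the fixed x, y, z axes, in that order (R = Rz(yaw) Ry(pitch) Rx(roll)).
In Python, from bench import * gives the robot as it stands. The module is installed in compiled form; this text tells all that it offers.
- The arm moves only by the shell command python3 -m pendant 'ROWS' [FORCE]. ROWS is JSON, a list of rows, each a list of 3 entries, a list of its own where there are three numbers: the turn, a rotation vector about the tool's x, y, z in degrees, then the shift along the tool's x, y, z in mm, then the closure, from 0 (fully open) to 1 (shut). A call has 1 to 10 rows; each row is the pose to reach, as a shift and turn from the pose commanded when the call began, along the tool's axes at that moment; what a row does not reach only later rows make up. A row lasts 1/8 s, in which the tool goes at most 62.5 mm and 10.7 degrees, less where a joint would pass 70% of its speed; a pose out of reach is approached as far as the arm can. A call with a gripper value outside its range is refused whole. The fingers move at their own pace and stop on an object; FORCE is the grip in N (left out, the last holds). Time passes only in rows, so rows that repeat a pose let the fingers close. It gives the time, the measured TCP pose, the force and the opening at its end, in the units of the state.
- get_state(): the state, without advancing time (a new reading comes with each control period).
- read_camera(name): name is "side" or "top"; returns a dict with "image" (400x640x3 uint8, blue, green, red), "fx", "fy", "cx", "cy" (pixels), "R" (3x3) and "t" (3): a world point X has camera coordinates R X + t. Camera axes: x right, y down, z forward; pixel columns grow to the right and rows downward; lengths in mm; the calibration is good to about 2 mm. A picture is of the moment at which its call begins. There is no depth.
- hand_in(): hands the job in, once; it reports no verdict.
The state is a dict: "t": time; "q": joint angles; "qvel": joint speeds; "joint_efforts": joint torques, N m; "eef_pos": TCP position; "tool_rot": TCP orientation; "force": force on the tool from outside, world axes, zero at the start; "torque": the same for the moment, N m; "width": finger opening in mm.
Only numpy, scipy, OpenCV 4.12 (cv2) and the standard library are available. Lean on these libraries where they do the work, as an engineer would, in place of code of your own. Each camera call takes 0.05 s, during which the arm holds its last target.

## Working session

There is one attempt and no reset: what is moved stays moved. The work goes in short steps, Python scripts to look and compute and a shell command to move; the robot and the scene stay as the last step left them, time stands still between calls to the robot, and variables do not carry over. Pictures are saved under pics/ and viewed, and the job is handed in when it is done.

```bash
mkdir -p pics
python3 - <<'E'
from bench import *
import cv2
s=get_state();print(s)
for n in("side","top"):
    c=read_camera(n);cv2.imwrite(f"pics/{n}0.png",c["image"]);print(n,{k:c[k] for k in c if k!="image"})
E
```

```text
{'t': 0.0, 'q': array([ 1.18197949e+00,  3.14253059e-01, -4.80775932e-02,  1.21021261e+00,
       -8.87484590e-06,  1.57080847e+00]), 'qvel': array([-0.00088814, -0.00116011, -0.00077307,  0.00011792,  0.00081663,
       -0.00161096]), 'joint_efforts': array([ 1.69853854e-03, -5.39591324e+01,  3.39750803e+01,  1.93945802e-02,
        2.27659376e-05, -5.49799651e-06]), 'eef_pos': array([227.23685861, 554.67155292, 230.41902229]), 'tool_rot': array([3.14158376e+00, 1.74693090e-03, 1.18196735e+00]), 'force': array([ 0.66325722,  0.37804962, -0.77183502]), 'torque': array([-0.01441458,  0.03966484, -0.01895192]), 'width': 85.46575541927393}
side {'fx': 368.3906315325478, 'fy': 368.3906315325478, 'cx': 320.23323708093614, 'cy': 206.33362608444568, 'R': array([[ 0.90041368, -0.43490296, -0.01070608],
       [-0.34587006, -0.70072102, -0.62399035],
       [ 0.26387327,  0.56555236, -0.7813587 ]]), 't': array([-421.84606079,  276.52299017,  937.50983051])}
top {'fx': 508.73388225293917, 'fy': 508.73388225293917, 'cx': 319.2861063615972, 'cy': 206.6023284323241, 'R': array([[ 0.01006981, -0.99993888, -0.00456492],
       [-0.99069082, -0.00935668, -0.13580925],
       [ 0.13575824,  0.00589   , -0.99072449]]), 't': array([ -13.77441875,  499.83381892, 1496.3565567 ])}
```

View pics/side0.png

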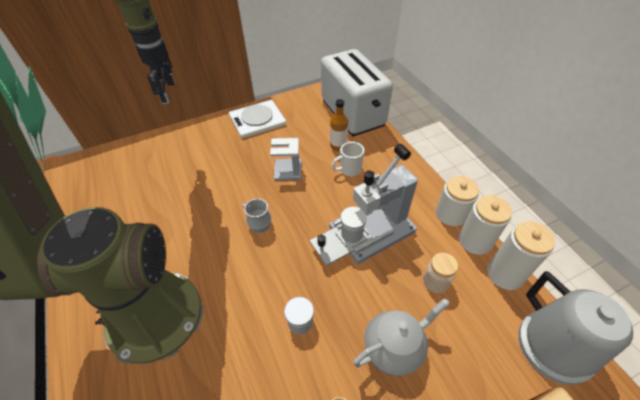

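View pics/top0.png

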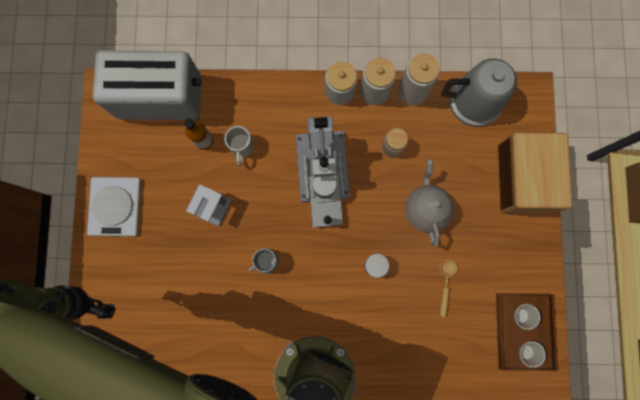

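Run:
```python
import cv2
a=cv2.imread("pics/top0.png");b=cv2.imread("pics/side0.png")
cv2.imwrite("pics/c1.png",cv2.resize(a[110:235,180:360],None,fx=4.4,fy=4.4,interpolation=cv2.INTER_CUBIC))
cv2.imwrite("pics/c2.png",cv2.resize(b[130:270,260:430],None,fx=4.2,fy=4.2,interpolation=cv2.INTER_CUBIC))
```

```text
(no output)
```

View pics/c1.png

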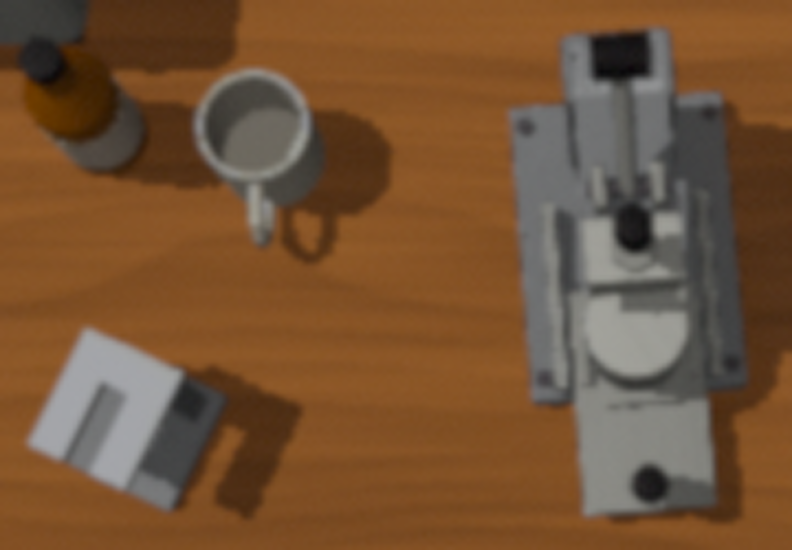

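View pics/c2.png

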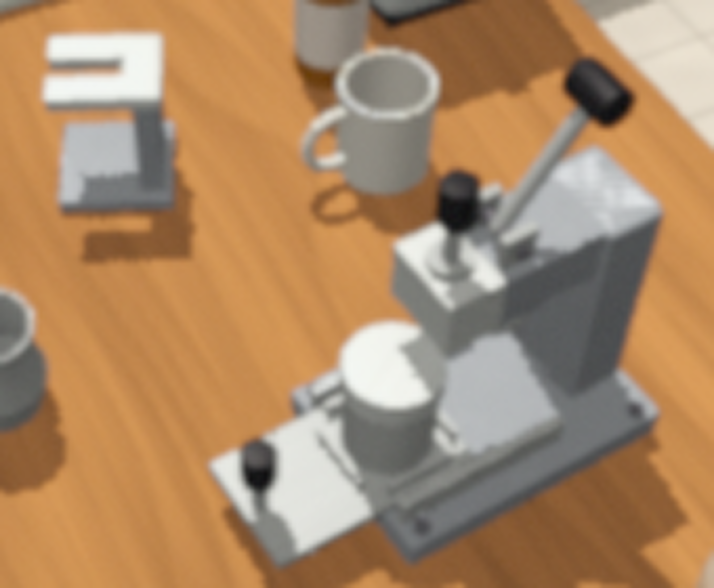

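```bash
cat > h.py <<'E'
import numpy as np
from bench import *
from scipy.optimize import least_squares
from scipy.spatial.transform import Rotation as Ro
cams={n:read_camera(n) for n in("side","top")}
def proj(n,X):
    c=cams[n];p=c["R"]@np.asarray(X,float)+c["t"];return np.array([c["fx"]*p[0]/p[2]+c["cx"],c["fy"]*p[1]/p[2]+c["cy"]])
def crop(n,u,v):
    s,ox,oy=dict(top=(4.4,180,110),side=(4.2,260,130))[n]
    return np.array([(u+.5)/s-.5+ox,(v+.5)/s-.5+oy])
def T(p,X):
    c,s=np.cos(p[2]),np.sin(p[2]);return np.array([p[0]*1+c*X[0]-s*X[1],p[1]+s*X[0]+c*X[1],X[2]])
def fit(obs,x0):
    f=lambda p:np.concatenate([proj(n,T(p,X))-crop(n,*uv) for n,X,uv in obs])
    r=least_squares(f,x0,loss="soft_l1",x_scale=[10,10,.05]);return r.x,f(r.x).reshape(-1,2)
E
python3 - <<'E'
from h import *
np.set_printoptions(precision=2,suppress=True)
P=[("top",(-35,0,249),(634,228)),("top",(-170,0,82),(650,484)),("top",(64.3,0,283.6),(620,57)),("top",(110,75,25),(510,108)),("top",(110,-75,25),(722,95)),("top",(-100,-75,25),(747,385)),("top",(-100,75,25),(535,402)),("top",(-70,0,118),(637,330)),
("side",(-35,0,249),(459,202)),("side",(-170,0,82),(258,466)),("side",(64.3,0,283.6),(599,92)),("side",(-70,0,118),(393,366))]
p,r=fit(P,[600,0,0]);print("press",p,r)
for m,X in [("pingrip",(-35,0,249)),("tray",(-170,0,82)),("knob",(64.3,0,283.6)),("pivot",(0,0,207))]:print(m,T(p,X))
Q=[("top",(-45,35,112),(27,440)),("top",(-45,-35,112),(125,490)),("top",(40,35,112),(88,328)),("top",(40,-35,112),(183,373)),("top",(12,0,112),(112,388)),
("side",(-45,35,112),(48,35)),("side",(40,35,112),(163,33)),("side",(40,-35,112),(160,103)),("side",(-45,-35,112),(43,103))]
for g in(0,-.5,.5):
  q,r=fit(Q,[500,250,g]);print("rest",q,r)
E
```

```text
press [623.9  -17.22   0.09] [[-0.02  0.26]
 [ 0.03  0.29]
 [-0.03 -1.52]
 [-0.29 -0.07]
 [-0.07 -1.1 ]
 [ 0.45 -0.07]
 [-0.66  0.16]
 [ 0.15 -0.75]
 [-0.99  0.27]
 [-0.43  0.26]
 [ 0.44  0.86]
 [-0.48  0.06]]
pingrip [589.05 -20.48 249.  ]
tray [454.64 -33.04  82.  ]
knob [687.92 -11.23 283.6 ]
pivot [623.9  -17.22 207.  ]
rest [501.06 320.73  -0.44] [[ 0.05  0.62]
 [-0.47 -0.17]
 [-0.05 -0.35]
 [ 0.01 -0.16]
 [ 0.81 -0.1 ]
 [ 0.48  0.62]
 [-0.5   0.68]
 [-0.38 -0.95]
 [ 0.06 -0.52]]
rest [501.06 320.73  -0.44] [[ 0.05  0.62]
 [-0.47 -0.17]
 [-0.05 -0.35]
 [ 0.01 -0.16]
 [ 0.81 -0.1 ]
 [ 0.48  0.62]
 [-0.5   0.68]
 [-0.38 -0.95]
 [ 0.06 -0.52]]
rest [501.06 320.73  -0.44] [[ 0.05  0.62]
 [-0.47 -0.17]
 [-0.05 -0.35]
 [ 0.01 -0.16]
 [ 0.81 -0.1 ]
 [ 0.48  0.62]
 [-0.5   0.68]
 [-0.38 -0.95]
 [ 0.06 -0.52]]
```

```bash
cat > go.py <<'E'
# python3 go.py x y z yawdeg [tilt about press-y deg]  -> rows numbers
import sys
from bench import *
import numpy as np
from scipy.spatial.transform import Rotation as Ro
s=get_state();x,y,z,yw=map(float,sys.argv[1:5])
R0=Ro.from_euler("xyz",s["tool_rot"]);R1=Ro.from_euler("xyz",[180,0,yw],degrees=True)
d=R0.inv().apply(np.array([x,y,z])-s["eef_pos"]);r=(R0.inv()*R1).as_rotvec(degrees=True)
print("t",round(s["t"],2),"pos",s["eef_pos"].round(1),"yaw",np.degrees(s["tool_rot"]).round(1),"F",s["force"].round(1),"w",round(s["width"],1),"q",s["q"].round(2))
print("turn",r.round(1),"shift",d.round(1))
E
python3 go.py 589 -20.5 300 95.2;python3 go.py 589 -20.5 300 -84.8
python3 - <<'E'
from h import *
print(T((623.9,-17.22,.09),(-35,0,0)))
# syrup base approx
for n,uv in [("top",(203,143)),("side",(338,146))]:
    c=cams[n];d=c["R"].T@np.array([(uv[0]-c["cx"])/c["fx"],(uv[1]-c["cy"])/c["fy"],1]);C=-c["R"].T@c["t"];print(C+d*(0-C[2])/d[2])
E
```

```text
t 0.2 pos [227.3 554.9 230.8] yaw [1.80e+02 1.00e-01 6.77e+01] F [-0.3 -0.4 -0.2] w 85.3 q [ 1.18  0.31 -0.05  1.21 -0.    1.57]
turn [ -0.    0.1 -27.5] shift [-395.4  552.8  -68.8]
t 0.2 pos [227.3 554.9 230.8] yaw [1.80e+02 1.00e-01 6.77e+01] F [-0.3 -0.4 -0.2] w 85.3 q [ 1.18  0.31 -0.05  1.21 -0.    1.57]
turn [1.000e-01 0.000e+00 1.525e+02] shift [-395.4  552.8  -68.8]
[589.04165434 -20.36574922   0.        ]
[702.28394243 357.63009311   0.        ]
[ 7.10311452e+02  3.53703914e+02 -1.13686838e-13]
```

```bash
python3 -m pendant '[[[0,0,-5],[-30,42,-50],0],[[0,0,-8],[-65,90,-69],0],[[0,0,-11],[-105,145,-69],0],[[0,0,-14],[-145,200,-69],0],[[0,0,-16],[-185,255,-69],0],[[0,0,-18],[-225,310,-69],0],[[0,0,-20],[-255,355,-69],0],[[0,0,-22],[-285,395,-69],0]]' && python3 go.py 589 -20.5 300 95.2
```

```text
t: 1.3
eef_pos: [481.2, 147.6, 300.5]
tool_rot: [3.141, -0.0, 1.567]
force: [0.8, 0.1, 0.3]
width: 85.3
t 1.3 pos [481.2 147.6 300.5] yaw [180.   -0.   89.8] F [0.8 0.1 0.3] w 85.3 q [ 0.3   0.11 -0.14  1.32  0.    0.3 ]
turn [ 0.  -0.  -5.4] shift [-167.7  108.5    0.6]
```

```bash
python3 -m pendant '[[[0,0,-2],[-45,29,0],0],[[0,0,-3],[-90,58,0],0],[[0,0,-4],[-130,84,0],0],[[0,0,-5.4],[-155,100,0],0],[[0,0,-5.4],[-167.7,108.5,0],0],[[0,0,-5.4],[-167.7,108.5,0],0],[[0,0,-5.4],[-167.7,108.5,0],0]]' && python3 go.py 589 -20.5 230 95.2
python3 - <<'E'
from bench import *
import cv2
a=read_camera("side")["image"];b=read_camera("top")["image"]
cv2.imwrite("pics/s1.png",cv2.resize(a[80:230,300:470],None,fx=3.9,fy=3.9,interpolation=cv2.INTER_CUBIC))
cv2.imwrite("pics/t1.png",b)
E
```

```text
t: 2.17
eef_pos: [587.4, -17.8, 300.4]
tool_rot: [-3.141, -0.0, 1.661]
force: [-0.0, 0.2, -0.2]
width: 85.6
t 2.17 pos [587.4 -17.8 300.4] yaw [-180.    -0.    95.2] F [-0.   0.2 -0.2] w 85.6 q [-0.03  0.27  0.06  1.35  0.   -0.12]
turn [-0. -0. -0.] shift [-2.8  1.3 70.4]
```

View pics/s1.png

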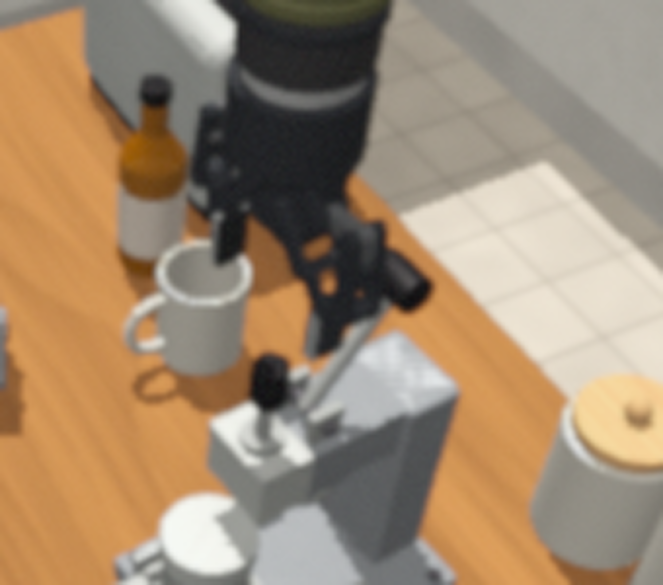

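View pics/t1.png

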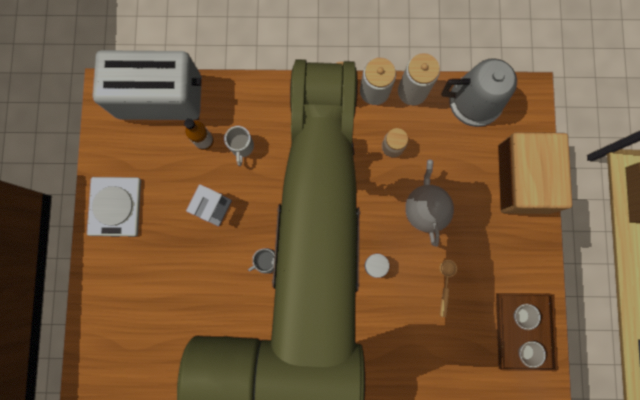

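```bash
python3 -m pendant '[[[0,0,0],[-2.8,1.3,15],0],[[0,0,0],[-2.8,1.3,35],0],[[0,0,0],[-2.8,1.3,55],0],[[0,0,0],[-2.8,1.3,70],0],[[0,0,0],[-2.8,1.3,70],0]]' && python3 go.py 589 -20.5 230 95.2
python3 - <<'E'
from bench import *
import cv2
a=read_camera("side")["image"]
cv2.imwrite("pics/s2.png",cv2.resize(a[100:230,310:450],None,fx=4.5,fy=4.5,interpolation=cv2.INTER_CUBIC))
E
```

```text
t: 2.9
eef_pos: [588.4, -21.3, 228.6]
tool_rot: [-3.139, -0.0, 1.66]
force: [-0.1, 0.2, -0.0]
width: 85.8
t 2.9 pos [588.4 -21.3 228.6] yaw [-179.8   -0.    95.1] F [-0.1  0.2 -0. ] w 85.8 q [-0.04  0.3  -0.08  1.2   0.   -0.13]
turn [-0.2 -0.  -0.1] shift [ 0.8  0.7 -1.4]
```

View pics/s2.png

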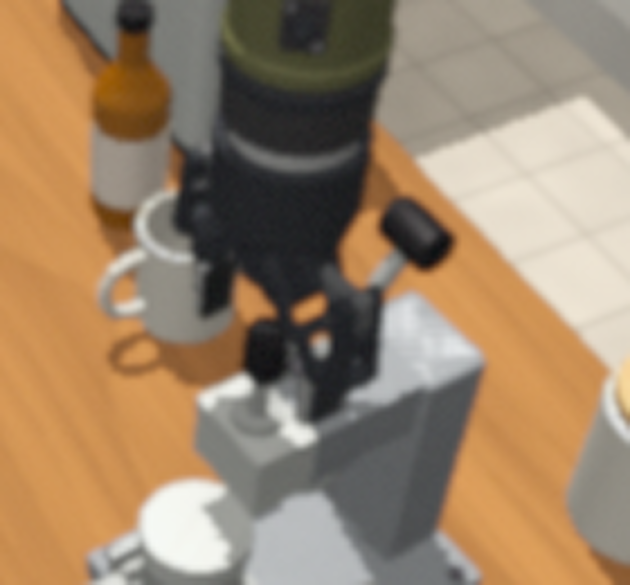

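```bash
python3 -m pendant '[[[0,0,0],[0,0,0],0.3],[[0,0,0],[0,0,0],0.6],[[0,0,0],[0,0,0],1],[[0,0,0],[0,0,0],1],[[0,0,0],[0,0,0],1],[[0,0,0],[0,0,0],1],[[0,0,0],[0,0,0],1]]' 45 && python3 go.py 588.5 -20.5 290 95.2
python3 - <<'E'
from bench import *
import cv2
a=read_camera("side")["image"]
cv2.imwrite("pics/s3.png",cv2.resize(a[100:230,310:450],None,fx=4.5,fy=4.5,interpolation=cv2.INTER_CUBIC))
E
```

```text
t: 3.82
eef_pos: [589.7, -21.5, 230.7]
tool_rot: [3.141, 0.0, 1.66]
force: [-0.5, -0.0, 5.0]
width: 23.9
t 3.83 pos [589.7 -21.5 230.7] yaw [180.    0.   95.1] F [-0.5 -0.   5. ] w 23.9 q [-0.04  0.29 -0.07  1.2  -0.   -0.13]
turn [ 0.   0.  -0.1] shift [  1.1  -1.1 -59.3]
```

View pics/s3.png

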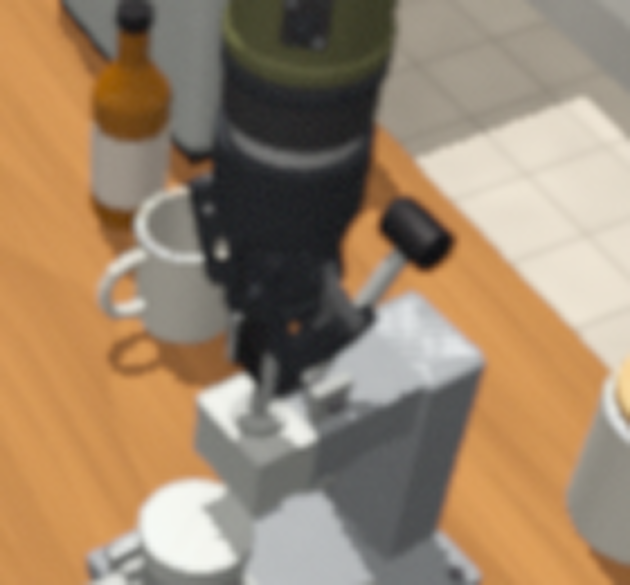

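```bash
python3 -m pendant '[[[0,0,0],[0,0,-10],1],[[0,0,0],[0,0,-20],1],[[0,0,0],[0,0,-32],1],[[0,0,0],[0,0,-45],1],[[0,0,0],[0,0,-60],1],[[0,0,0],[0,0,-60],1],[[0,0,0],[0,0,-60],1]]' && python3 go.py 501 320.7 290 95.2
python3 - <<'E'
from bench import *
import cv2
a=read_camera("side")["image"]
cv2.imwrite("pics/s4.png",cv2.resize(a[80:230,310:450],None,fx=3.9,fy=3.9,interpolation=cv2.INTER_CUBIC))
E
```

```text
t: 4.75
eef_pos: [589.4, -21.5, 290.1]
tool_rot: [-3.141, -0.0, 1.66]
force: [0.1, -0.2, -0.4]
width: 24.1
t 4.75 pos [589.4 -21.5 290.1] yaw [-180.    -0.    95.1] F [ 0.1 -0.2 -0.4] w 24.1 q [-0.04  0.28  0.04  1.33  0.   -0.13]
turn [-0.  -0.  -0.1] shift [ 3.487e+02 -5.750e+01  1.000e-01]
```

View pics/s4.png

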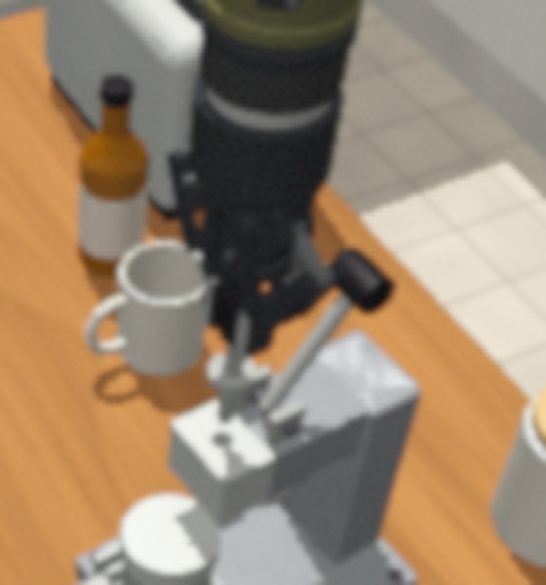

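Run:
```python
from h import *
for z in(215,255,261,285):
    p=proj("side",(589.4,-21.5,z));print(z,((p-[310,80]+.5)*3.9-.5).round())
```

```text
215 [224. 421.]
255 [230. 378.]
261 [230. 371.]
285 [234. 343.]
```

Run:
```python
import cv2
a=cv2.imread("pics/s4.png")
cv2.imwrite("pics/s4b.png",cv2.resize(a[260:480,150:370],None,fx=2.7,fy=2.7,interpolation=cv2.INTER_CUBIC))
```

```text
(no output)
```

View pics/s4b.png

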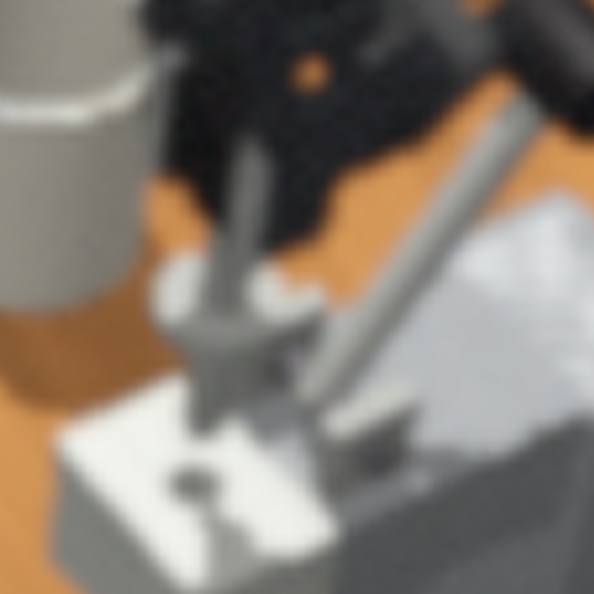

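```bash
python3 -m pendant '[[[0,0,0],[30,-5,0],1],[[0,0,0],[70,-12,0],1],[[0,0,0],[120,-20,0],1],[[0,0,0],[170,-28,0],1],[[0,0,0],[220,-36,0],1],[[0,0,0],[270,-45,0],1],[[0,0,0],[310,-51,0],1],[[0,0,0],[335,-55,0],1],[[0,0,0],[348.7,-57.5,0],1],[[0,0,0],[348.7,-57.5,0],1]]' && python3 -m pendant '[[[0,0,0],[0,0,20],1],[[0,0,0],[0,0,45],1],[[0,0,0],[0,0,70],1],[[0,0,0],[0,0,80],1],[[0,0,0],[0,0,80],1]]' && python3 go.py 501 320.7 210 95.2
python3 - <<'E'
from h import *
import cv2
a=cams["side"]["image"];b=cams["top"]["image"]
cv2.imwrite("pics/s5.png",cv2.resize(a[60:200,220:360],None,fx=4.2,fy=4.2,interpolation=cv2.INTER_CUBIC))
cv2.imwrite("pics/t5.png",cv2.resize(b[120:280,140:320],None,fx=3.6,fy=3.6,interpolation=cv2.INTER_CUBIC))
s=get_state();p=s["eef_pos"]
for z in(-76,-36,-30,-5):
    print(z,((proj("side",p+[0,0,z])-[220,60]+.5)*4.2-.5).round())
for X in((0,0,112),(12,10,112),(12,-10,112),(-45,10,112),(-45,-10,112)):
    print(X,((proj("side",T((501.06,320.73,-.44),X))-[220,60]+.5)*4.2-.5).round())
E
```

```text
t: 6.15
eef_pos: [500.8, 320.9, 289.9]
tool_rot: [-3.141, 0.001, 1.661]
force: [0.8, -0.5, -0.5]
width: 23.5
t: 6.78
eef_pos: [501.0, 319.7, 210.0]
tool_rot: [-3.141, 0.001, 1.659]
force: [0.0, 0.7, -0.8]
width: 24.1
t 6.78 pos [501.  319.7 210. ] yaw [-179.9    0.    95.1] F [ 0.   0.7 -0.8] w 24.1 q [ 0.57  0.31 -0.1   1.16 -0.    0.48]
turn [-0.1  0.  -0.1] shift [ 1.  0. -0.]
-76 [273. 338.]
-36 [268. 295.]
-30 [267. 289.]
-5 [264. 261.]
(0, 0, 112) [274. 362.]
(12, 10, 112) [291. 352.]
(12, -10, 112) [290. 371.]
(-45, 10, 112) [216. 354.]
(-45, -10, 112) [214. 372.]
```

View pics/s5.png

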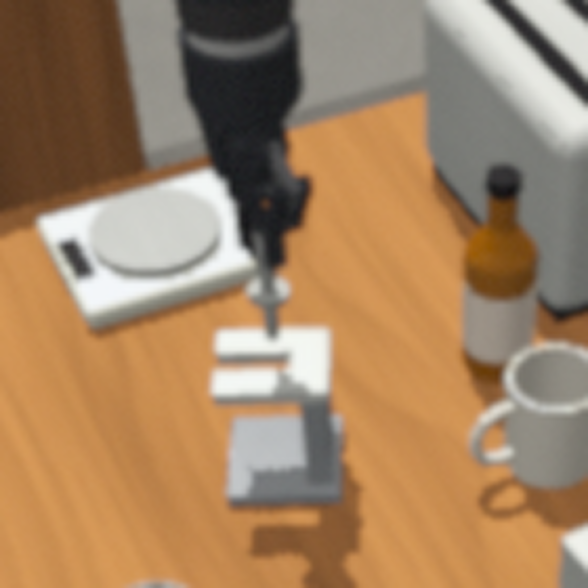

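View pics/t5.png

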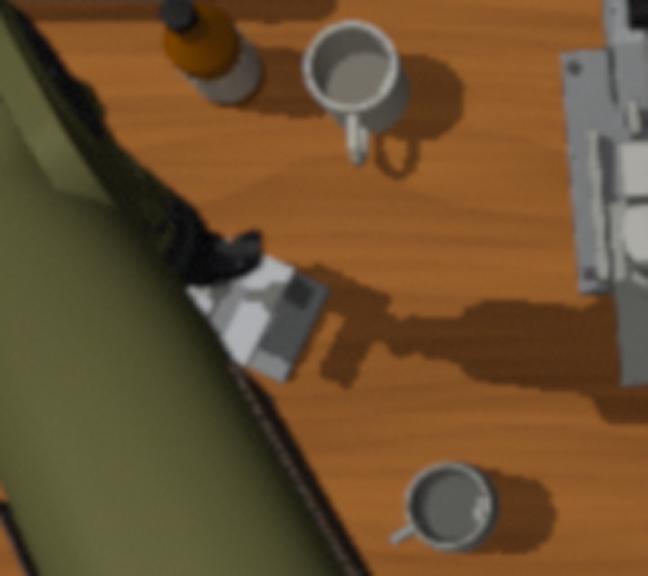

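```bash
python3 -m pendant '[[[0,0,0],[1,0,10],1],[[0,0,0],[1,0,18],1],[[0,0,0],[1,0,26],1],[[0,0,0],[1,0,34],1],[[0,0,0],[1,0,40],1],[[0,0,0],[1,0,40],1]]' && python3 go.py 501 320.7 150 95.2
python3 - <<'E'
from h import *
import cv2
a=cams["side"]["image"]
cv2.imwrite("pics/s6.png",cv2.resize(a[100:190,250:340],None,fx=6.5,fy=6.5,interpolation=cv2.INTER_CUBIC))
E
```

```text
t: 7.62
eef_pos: [500.6, 321.4, 169.6]
tool_rot: [-3.141, 0.001, 1.66]
force: [-1.0, -0.2, -0.7]
width: 24.2
t 7.62 pos [500.6 321.4 169.6] yaw [-179.9    0.    95.1] F [-1.  -0.2 -0.7] w 24.2 q [ 0.57  0.34 -0.16  1.08  0.    0.48]
turn [-0.1  0.  -0.1] shift [-0.7  0.3 19.6]
```

View pics/s6.png

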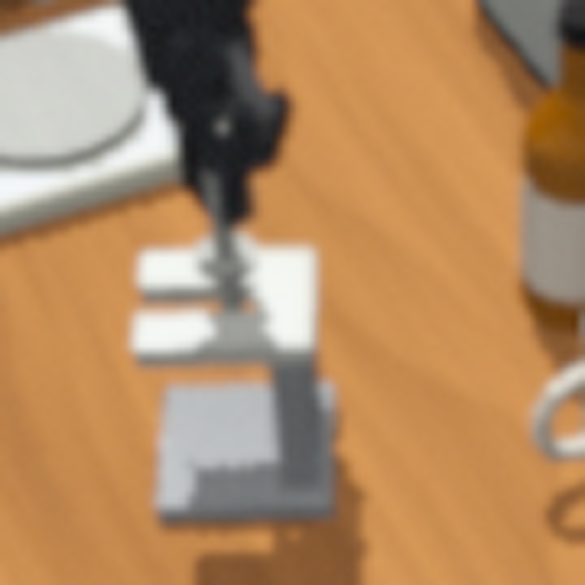

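```bash
python3 -m pendant '[[[0,0,0],[0,0,7],1],[[0,0,0],[0,0,14],1],[[0,0,0],[0,0,18],1],[[0,0,0],[0,0,20.5],1],[[0,0,0],[0,0,20.5],1],[[0,0,0],[0,0,20.5],1]]' && python3 go.py 501 320.7 148 95.2
python3 - <<'E'
from h import *
import cv2
a=cams["side"]["image"]
cv2.imwrite("pics/s7.png",cv2.resize(a[100:190,250:340],None,fx=6.5,fy=6.5,interpolation=cv2.INTER_CUBIC))
E
```

```text
t: 8.48
eef_pos: [501.1, 321.8, 150.0]
tool_rot: [3.141, -0.0, 1.66]
force: [-0.1, -0.8, -1.6]
width: 23.8
t 8.47 pos [501.1 321.8 150. ] yaw [180.   -0.   95.1] F [-0.1 -0.8 -1.6] w 23.8 q [ 0.57  0.35 -0.19  1.03  0.    0.48]
turn [ 0.  -0.  -0.1] shift [-1.1 -0.2  2. ]
```

View pics/s7.png

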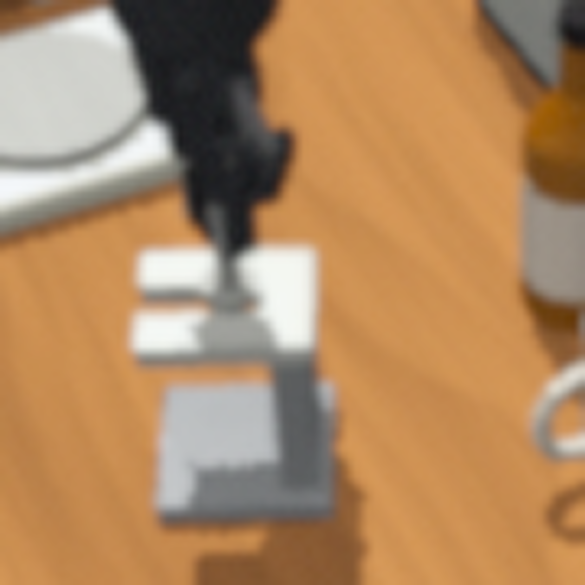

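```bash
python3 -m pendant '[[[0,0,0],[-0.5,0,1],1],[[0,0,0],[-0.5,0,2],1],[[0,0,0],[-0.5,0,2.5],1],[[0,0,0],[-0.5,0,2.5],1]]'; python3 -m pendant '[[[0,0,0],[0,0,0],0.6],[[0,0,0],[0,0,0],0.5],[[0,0,0],[0,0,0],0.3],[[0,0,0],[0,0,0],0],[[0,0,0],[0,0,0],0],[[0,0,0],[0,0,0],0]]'
python3 - <<'E'
from h import *
import cv2
a=cams["side"]["image"]
cv2.imwrite("pics/s8.png",cv2.resize(a[100:190,250:340],None,fx=6.5,fy=6.5,interpolation=cv2.INTER_CUBIC))
E
```

```text
t: 9.07
eef_pos: [501.2, 321.2, 147.7]
tool_rot: [3.141, -0.0, 1.66]
force: [-1.3, -0.2, 3.7]
width: 23.7
t: 9.82
eef_pos: [501.0, 321.2, 147.3]
tool_rot: [-3.142, 0.0, 1.66]
force: [0.7, 0.1, -0.2]
width: 85.4
```

View pics/s8.png

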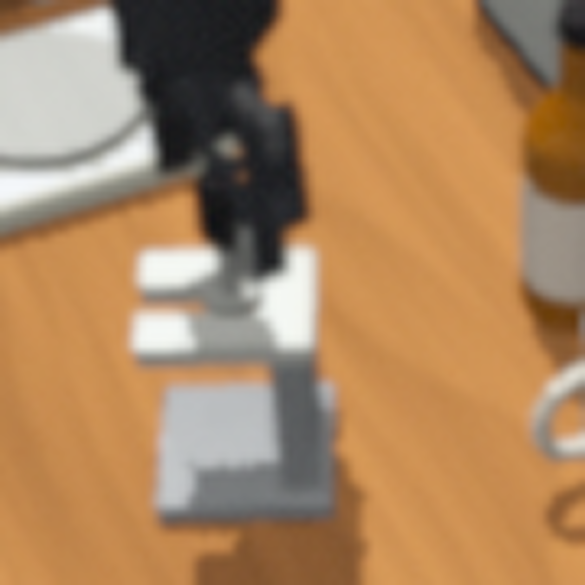

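```bash
python3 -m pendant '[[[0,0,0],[0,0,-12],0],[[0,0,0],[0,0,-30],0],[[0,0,0],[0,0,-55],0],[[0,0,0],[0,0,-85],0],[[0,0,0],[0,0,-100],0.5],[[0,0,0],[0,0,-100],0.85]]' && python3 go.py 409.8 -36.5 250 95.2
```

```text
t: 10.68
eef_pos: [501.7, 321.6, 248.6]
tool_rot: [3.139, -0.001, 1.66]
force: [0.2, 0.3, -0.5]
width: 51.8
t 10.68 pos [501.7 321.6 248.6] yaw [ 1.799e+02 -1.000e-01  9.510e+01] F [ 0.2  0.3 -0.5] w 51.8 q [ 0.57  0.3  -0.03  1.24  0.    0.48]
turn [ 0.1 -0.1 -0.1] shift [-348.5 -123.5   -2.1]
```

```bash
python3 -m pendant '[[[0,0,0],[-30,-11,0],0.85],[[0,0,0],[-75,-27,0],0.85],[[0,0,0],[-125,-44,0],0.85],[[0,0,0],[-175,-62,0],0.85],[[0,0,0],[-225,-80,0],0.85],[[0,0,0],[-275,-97,0],0.85],[[0,0,0],[-315,-112,0],0.85],[[0,0,0],[-340,-120,0],0.85],[[0,0,0],[-348.5,-123.5,0],0.85],[[0,0,0],[-348.5,-123.5,0],0.85]]' && python3 go.py 409.8 -36.5 75 95.2
python3 - <<'E'
from h import *
import cv2
a=cams["side"]["image"];b=cams["top"]["image"]
cv2.imwrite("pics/s9.png",a)
cv2.imwrite("pics/t9.png",cv2.resize(b[120:280,180:380],None,fx=3.6,fy=3.6,interpolation=cv2.INTER_CUBIC))
cv2.imwrite("pics/s9b.png",cv2.resize(a[100:190,250:340],None,fx=6.5,fy=6.5,interpolation=cv2.INTER_CUBIC))
E
```

```text
t: 11.92
eef_pos: [408.8, -37.0, 246.7]
tool_rot: [-3.141, -0.001, 1.659]
force: [-0.5, 0.6, 0.6]
width: 12.7
t 11.93 pos [408.8 -37.  246.7] yaw [-179.9   -0.    95.1] F [-0.5  0.6  0.6] w 12.7 q [-0.09 -0.05 -0.43  1.19  0.   -0.18]
turn [-0.1 -0.  -0.1] shift [  0.3   1.2 171.7]
```

View pics/s9.png

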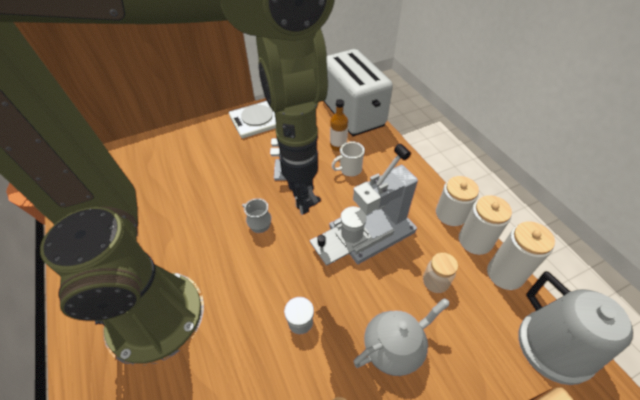

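View pics/t9.png

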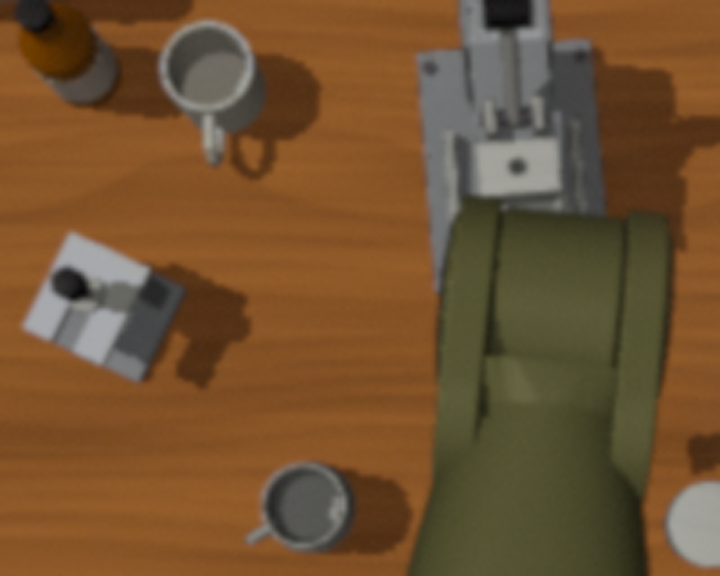

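View pics/s9b.png

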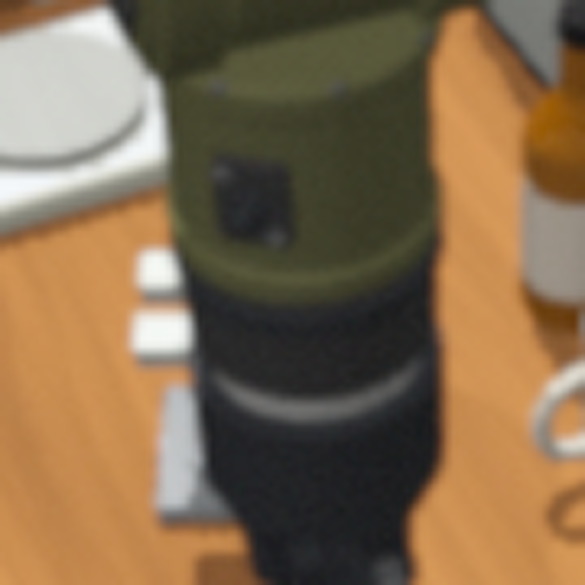

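```bash
python3 -m pendant '[[[0,0,0],[0,1,25],0.85],[[0,0,0],[0,1,60],0.85],[[0,0,0],[0,1,95],0.85],[[0,0,0],[0,1,130],0.85],[[0,0,0],[0,1,155],0.85],[[0,0,0],[0,1,171],0.85],[[0,0,0],[0,1,171],0.85],[[0,0,0],[0,1,171],0.85]]' && python3 go.py 430 -34.9 75 95.2
python3 - <<'E'
from h import *
import cv2
a=cams["side"]["image"]
cv2.imwrite("pics/s10.png",cv2.resize(a[180:280,240:400],None,fx=5,fy=5,interpolation=cv2.INTER_CUBIC))
p=(501,321,115);q=proj("top",p);print("exp collar px",q, ((q-[180,120]+.5)*3.6-.5))
E
```

```text
t: 13.02
eef_pos: [410.7, -36.4, 76.8]
tool_rot: [3.141, 0.0, 1.661]
force: [-0.4, -0.7, -1.0]
width: 13.1
t 13.03 pos [410.7 -36.4  76.8] yaw [180.    0.   95.2] F [-0.4 -0.7 -1. ] w 13.1 q [-0.09  0.1  -0.7   0.77  0.   -0.18]
turn [ 0.  0. -0.] shift [-0.3 19.4  1.8]
exp collar px [203.60870186 201.30462326] [ 86.29132668 293.99664375]
```

View pics/s10.png

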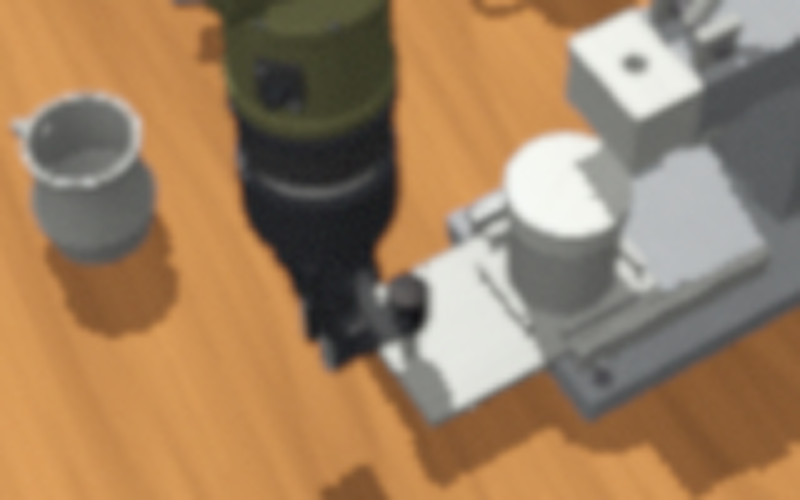

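```bash
python3 -m pendant '[[[0,0,0],[0,8,0],0.85],[[0,0,0],[0,18,0],0.85],[[0,0,0],[0,28,0],0.85],[[0,0,0],[0,38,0],0.85],[[0,0,0],[0,48,0],0.85],[[0,0,0],[0,58,0],0.85],[[0,0,0],[0,68,0],0.85],[[0,0,0],[0,76,0],0.85],[[0,0,0],[0,82,0],0.85],[[0,0,0],[0,82,0],0.85]]' && python3 go.py 503.5 -28 75 95.2
python3 - <<'E'
from h import *
import cv2
a=cams["side"]["image"]
cv2.imwrite("pics/s11.png",cv2.resize(a[180:280,240:400],None,fx=5,fy=5,interpolation=cv2.INTER_CUBIC))
E
```

```text
t: 14.38
eef_pos: [492.8, -29.5, 76.3]
tool_rot: [3.14, 0.0, 1.66]
force: [-0.7, -0.3, -0.7]
width: 13.0
t 14.38 pos [492.8 -29.5  76.3] yaw [179.9   0.   95.1] F [-0.7 -0.3 -0.7] w 13.0 q [-0.06  0.24 -0.53  0.81  0.   -0.15]
turn [ 0.1  0.  -0.1] shift [ 0.6 10.8  1.4]
```

View pics/s11.png

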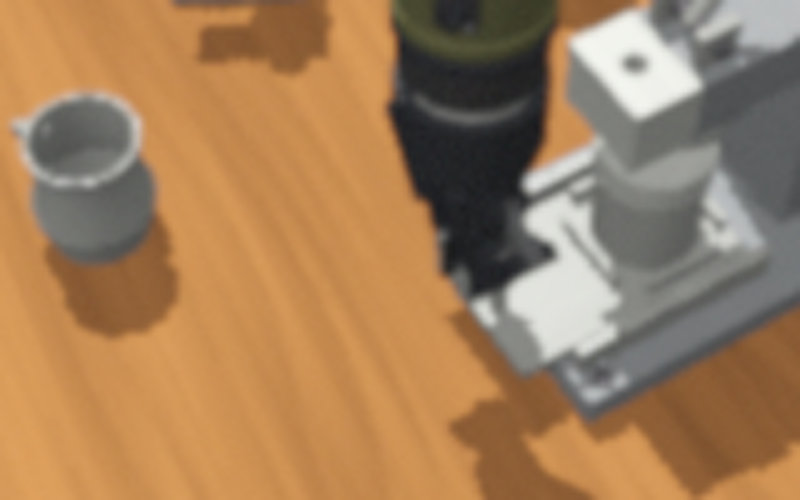

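Tray is moving with the tin, now nearly in. Finishing slowly.

```bash
python3 -m pendant '[[[0,0,0],[0,2,0],0.85],[[0,0,0],[0,4,0],0.85],[[0,0,0],[0,5,0],0.85],[[0,0,0],[0,6,0],0.85],[[0,0,0],[0,6,0],0.85]]'; python3 -m pendant '[[[0,0,0],[0,1.5,0],0.85],[[0,0,0],[0,3,0],0.85],[[0,0,0],[0,3,0],0.85]]'
```

```text
t: 15.1
eef_pos: [497.8, -29.0, 76.3]
tool_rot: [-3.142, -0.0, 1.66]
force: [-0.9, -0.3, 0.2]
width: 12.9
t: 15.48
eef_pos: [501.0, -28.7, 76.3]
tool_rot: [3.141, -0.0, 1.66]
force: [-2.1, -0.6, 0.4]
width: 12.7
```

```bash
for i in 1; do python3 -m pendant '[[[0,0,0],[0,2,0],0.85],[[0,0,0],[0,4,0],0.85],[[0,0,0],[0,4,0],0.85]]'; done
python3 - <<'E'
from h import *
import cv2
a=cams["side"]["image"]
cv2.imwrite("pics/s12.png",cv2.resize(a[180:280,280:440],None,fx=5,fy=5,interpolation=cv2.INTER_CUBIC))
p=(623.9,-17.22,.09)
for X in((-145,45,37),(-75,45,37),(-75,-45,37),(-145,-45,37),(-100,0,82),(-100,-75,25)):
    print(X,((proj("side",T(p,X))-[280,180]+.5)*5-.5).round())
E
```

```text
t: 15.85
eef_pos: [505.0, -28.4, 76.3]
tool_rot: [3.141, -0.0, 1.66]
force: [-1.7, 0.2, 1.1]
width: 12.6
(-145, 45, 37) [202. 273.]
(-75, 45, 37) [306. 221.]
(-75, -45, 37) [395. 334.]
(-145, -45, 37) [288. 391.]
(-100, 0, 82) [315. 249.]
(-100, -75, 25) [387. 406.]
```

View pics/s12.png

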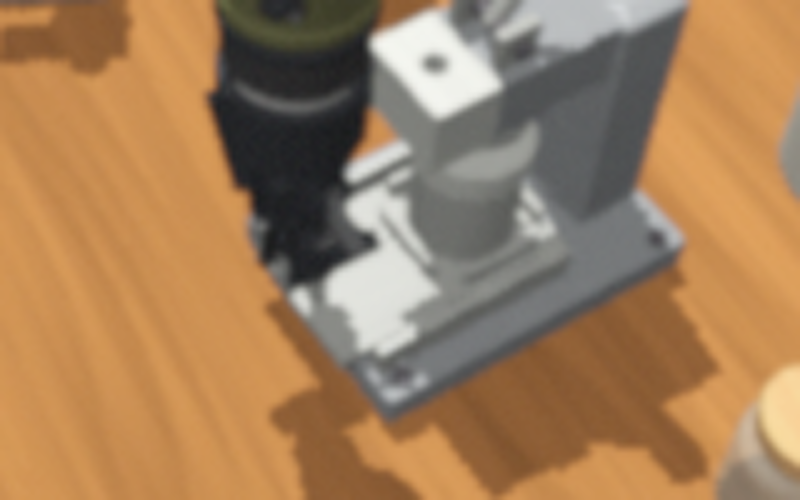

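```bash
python3 -m pendant '[[[0,0,0],[0,1.5,0],0.85],[[0,0,0],[0,3,0],0.85],[[0,0,0],[0,3,0],0.85]]'; python3 -m pendant '[[[0,0,0],[0,1.5,0],0.85],[[0,0,0],[0,2,0],0.85],[[0,0,0],[0,2,0],0.85]]'
```

```text
t: 16.32
eef_pos: [505.3, -28.2, 75.9]
tool_rot: [-3.137, -0.0, 1.66]
force: [-9.6, -0.3, 6.0]
width: 12.7
t: 16.7
eef_pos: [505.5, -28.2, 75.7]
tool_rot: [-3.134, -0.0, 1.66]
force: [-14.4, -0.7, 8.4]
width: 12.9
```

```bash
python3 -m pendant '[[[0,0,0],[0,-10,0],0.85],[[0,0,0],[0,-35,0],0.85],[[0,0,0],[0,-60,-20],0.85],[[0,0,0],[0,-75,-60],0.85],[[0,0,0],[0,-75,-110],0.5],[[0,0,0],[0,-75,-165],0],[[0,0,0],[0,-75,-215],0],[[0,0,0],[0,-75,-245],0],[[0,0,0],[0,-75,-260],0],[[0,0,0],[0,-75,-260],0]]'
python3 - <<'E'
from h import *
import cv2
a=cams["side"]["image"];b=cams["top"]["image"]
cv2.imwrite("pics/s13.png",cv2.resize(a[110:270,270:430],None,fx=3.7,fy=3.7,interpolation=cv2.INTER_CUBIC))
cv2.imwrite("pics/t13.png",cv2.resize(b[100:240,180:370],None,fx=4,fy=4,interpolation=cv2.INTER_CUBIC))
p=(623.9,-17.22,.09)
for n,o,k in(("side",(270,110),3.7),("top",(180,100),4)):
  for X in((-145,45,37),(-145,-45,37),(-100,0,82),(64.3,0,283.6)):
    print(n,X,((proj(n,T(p,X))-o+.5)*k-.5).round())
E
```

```text
t: 17.95
eef_pos: [435.8, -34.7, 336.7]
tool_rot: [3.14, 0.0, 1.66]
force: [-0.8, 1.2, -0.4]
width: 85.6
side (-145, 45, 37) [187. 461.]
side (-145, -45, 37) [250. 548.]
side (-100, 0, 82) [270. 443.]
side (64.3, 0, 283.6) [492. 158.]
top (-145, 45, 37) [527. 459.]
top (-145, -45, 37) [647. 450.]
top (-100, 0, 82) [582. 386.]
top (64.3, 0, 283.6) [564.  86.]
```

View pics/s13.png

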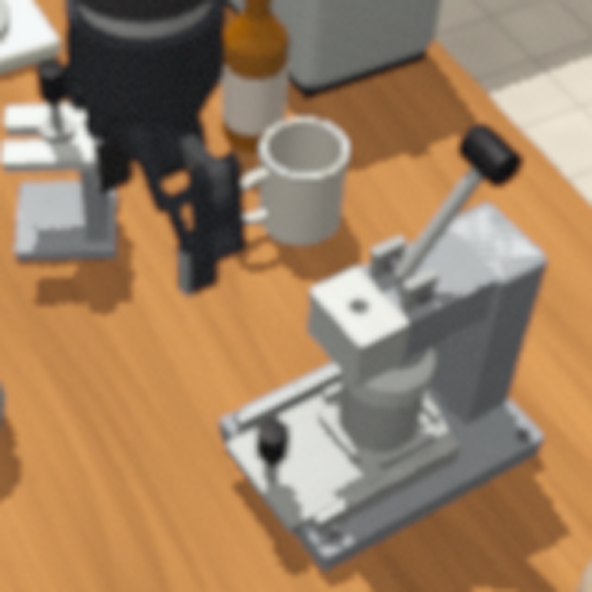

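View pics/t13.png

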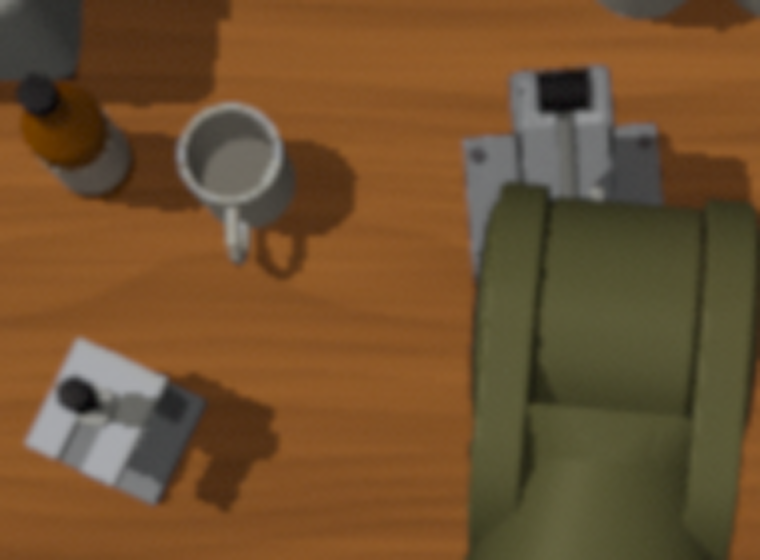

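```bash
python3 go.py 686.5 -11.5 340 95.2;  python3 -m pendant '[[[0,0,0],[0,30,-3],0],[[0,0,0],[0,75,-3],0],[[0,0,0],[0,120,-3],0],[[0,0,0],[0,165,-3],0],[[0,0,0],[0,205,-3],0],[[0,0,0],[0,235,-3],0],[[0,0,0],[0.5,251,-3],0],[[0,0,0],[0.5,251,-3],0],[[0,0,0],[0.5,251,-3],0]]'; python3 go.py 686.5 -11.5 265 95.2
```

```text
t 18.05 pos [434.7 -34.6 335. ] yaw [-179.9   -0.    95.1] F [ 0.8  0.9 -0.2] w 85.5 q [-0.08 -0.02 -0.2   1.39  0.   -0.17]
turn [-0.1 -0.  -0.1] shift [  0.6 252.9  -5.4]
t: 19.18
eef_pos: [684.2, -11.8, 338.2]
tool_rot: [-3.14, -0.0, 1.66]
force: [0.1, 0.3, 0.4]
width: 85.1
t 19.18 pos [684.2 -11.8 338.2] yaw [-179.9   -0.    95.1] F [0.1 0.3 0.4] w 85.1 q [-0.02  0.48  0.44  1.53 -0.   -0.11]
turn [-0.1 -0.  -0.1] shift [ 0.1  2.5 73.2]
```

```bash
python3 -m pendant '[[[0,0,0],[0,2,15],0],[[0,0,0],[0,2,35],0],[[0,0,0],[0,2,55],0],[[0,0,0],[0,2,68],0],[[0,0,0],[0,2,73],0],[[0,0,0],[0,2,73],0]]'; python3 go.py 686.5 -11.5 265 95.2
python3 - <<'E'
from h import *
import cv2
a=cams["side"]["image"]
cv2.imwrite("pics/s14.png",cv2.resize(a[80:240,310:470],None,fx=3.7,fy=3.7,interpolation=cv2.INTER_CUBIC))
E
```

```text
t: 19.92
eef_pos: [686.9, -11.6, 266.4]
tool_rot: [3.142, -0.0, 1.66]
force: [-0.4, -0.5, -0.8]
width: 84.9
t 19.93 pos [686.9 -11.6 266.4] yaw [180.   -0.   95.1] F [-0.4 -0.5 -0.8] w 84.9 q [-0.02  0.48  0.27  1.36  0.   -0.11]
turn [ 0.  -0.  -0.1] shift [ 0.1 -0.3  1.4]
```

View pics/s14.png

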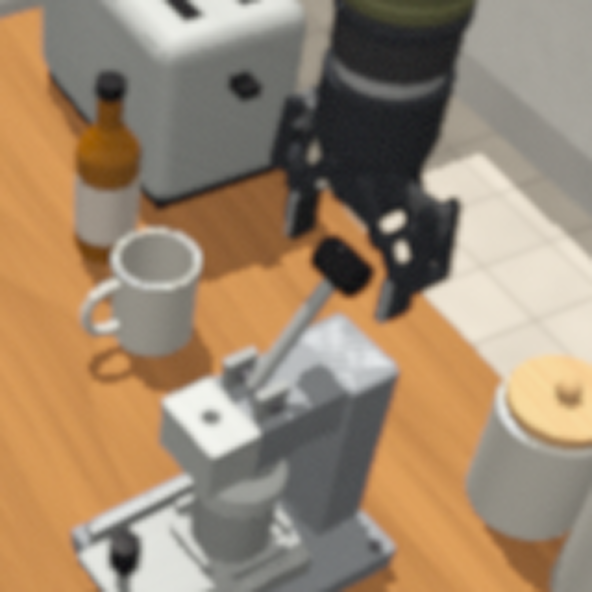

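```bash
python3 -m pendant '[[[0,0,0],[0,0,1],0.3],[[0,0,0],[0,0,1],0.6],[[0,0,0],[0,0,1],1],[[0,0,0],[0,0,1],1],[[0,0,0],[0,0,1],1],[[0,0,0],[0,0,1],1]]' 30
python3 - <<'E'
from h import *
s=get_state();p0=s["eef_pos"]
# circle path: grasp at lever value 0 -> offsets in tool coords (y=press +x, z down)
a0=2.269
for v in np.arange(0,1.95,.1):
    a=a0-v;dx=-100*np.cos(a)+100*np.cos(a0);dz=100*np.sin(a)-100*np.sin(a0);print(round(v,2),round(dx,1),round(-dz,1))
a=a0-1.885;print(1.885,-100*np.cos(a)+100*np.cos(a0),-(100*np.sin(a)-100*np.sin(a0)))
E
```

```text
t: 20.78
eef_pos: [687.1, -11.3, 265.5]
tool_rot: [3.141, -0.0, 1.66]
force: [1.6, 2.4, 2.4]
width: 35.8
0.0 0.0 -0.0
0.1 -8.0 -6.0
0.2 -16.5 -11.2
0.3 -25.5 -15.6
0.4 -34.9 -19.0
0.5 -44.6 -21.4
0.6 -54.5 -22.9
0.7 -64.5 -23.4
0.8 -74.4 -22.9
0.9 -84.3 -21.4
1.0 -94.0 -18.9
1.1 -103.4 -15.4
1.2 -112.4 -11.1
1.3 -120.9 -5.8
1.4 -128.8 0.2
1.5 -136.1 7.1
1.6 -142.7 14.6
1.7 -148.5 22.7
1.8 -153.5 31.4
1.9 -157.6 40.5
1.885 -157.00162704325493 39.136602747351276
```

```bash
python3 -m pendant '[[[0,0,0],[0,-8,-6],1],[[0,0,0],[0,-16.5,-11.2],1],[[0,0,0],[0,-25.5,-15.6],1],[[0,0,0],[0,-34.9,-19],1],[[0,0,0],[0,-44.6,-21.4],1],[[0,0,0],[0,-54.5,-22.9],1],[[0,0,0],[0,-64.5,-23.4],1],[[0,0,0],[0,-74.4,-22.9],1],[[0,0,0],[0,-84.3,-21.4],1],[[0,0,0],[0,-84.3,-21.4],1]]'
python3 - <<'E'
from h import *
import cv2
a=cams["side"]["image"]
cv2.imwrite("pics/s15.png",cv2.resize(a[80:270,280:470],None,fx=3.1,fy=3.1,interpolation=cv2.INTER_CUBIC))
p=T((623.9,-17.22,.09),(-100*np.cos(2.269-.9),0,207+100*np.sin(2.269-.9)));print(p,get_state()["eef_pos"])
E
```

```text
t: 22.12
eef_pos: [602.0, -19.2, 287.0]
tool_rot: [-3.141, -0.0, 1.66]
force: [1.3, 1.5, -5.3]
width: 35.5
[603.93816626 -19.02143153 304.97081218] [602.17335839 -19.18166446 287.07803924]
```

View pics/s15.png

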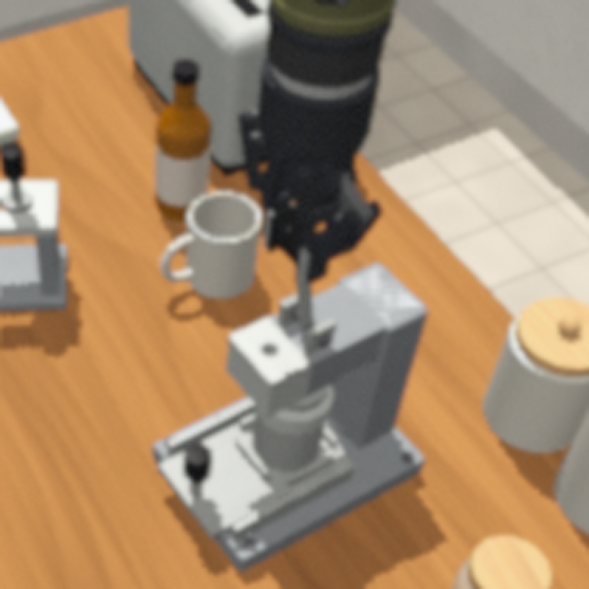

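```bash
python3 -m pendant '[[[0,0,0],[0,-9.7,2.5],1],[[0,0,0],[0,-19.1,6],1],[[0,0,0],[0,-28.1,10.3],1],[[0,0,0],[0,-36.6,15.6],1],[[0,0,0],[0,-44.5,21.6],1],[[0,0,0],[0,-44.5,21.6],1]]' 40;python3 -m pendant '[[[0,0,0],[0,-7.3,6.9],1],[[0,0,0],[0,-13.9,14.4],1],[[0,0,0],[0,-19.7,22.5],1],[[0,0,0],[0,-24.7,31.2],1],[[0,0,0],[0,-28.2,38.9],1],[[0,0,0],[0,-28.2,38.9],1],[[0,0,0],[0,-28.2,38.9],1]]'
python3 - <<'E'
from h import *
import cv2
a=cams["side"]["image"]
cv2.imwrite("pics/s16.png",cv2.resize(a[80:270,280:470],None,fx=3.1,fy=3.1,interpolation=cv2.INTER_CUBIC))
p=T((623.9,-17.22,.09),(-100*np.cos(2.269-1.885),0,207+100*np.sin(2.269-1.885)));print(p,get_state()["eef_pos"],get_state()["force"])
E
```

```text
t: 22.98
eef_pos: [559.7, -23.1, 267.3]
tool_rot: [3.137, 0.001, 1.66]
force: [1.4, 2.4, 6.8]
width: 35.4
t: 23.85
eef_pos: [530.2, -25.9, 227.2]
tool_rot: [-3.142, 0.001, 1.66]
force: [-2.8, 0.7, 5.7]
width: 35.6
[531.55789905 -25.55330116 244.46321507] [530.205652   -25.84926694 227.21635527] [-2.9370891   1.42371659  6.22606502]
```

View pics/s16.png

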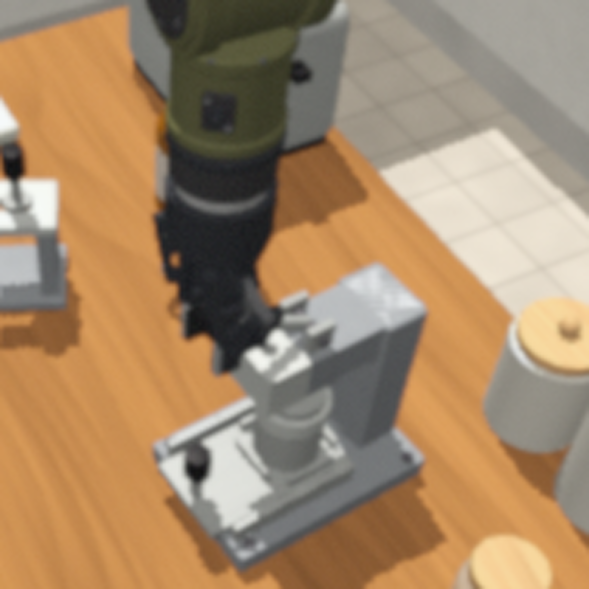

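```bash
python3 -m pendant '[[[0,0,0],[0,-0.5,2],1],[[0,0,0],[0,-1,4],1],[[0,0,0],[0,-1,4],1],[[0,0,0],[0,-1,4],1]]'
```

```text
t: 24.45
eef_pos: [528.8, -26.0, 223.4]
tool_rot: [-3.141, 0.001, 1.66]
force: [-5.6, 0.9, 8.8]
width: 35.3
```

```bash
python3 -m pendant '[[[0,0,0],[0,0,2],1],[[0,0,0],[0,0,4],1],[[0,0,0],[0,0,4],1],[[0,0,0],[0,0,4],1]]'
python3 - <<'E'
from h import *
import cv2
a=cams["side"]["image"]
cv2.imwrite("pics/s17.png",cv2.resize(a[140:260,310:430],None,fx=4.9,fy=4.9,interpolation=cv2.INTER_CUBIC))
E
```

```text
t: 24.95
eef_pos: [527.5, -26.1, 219.0]
tool_rot: [-3.138, 0.001, 1.66]
force: [-8.8, 0.2, 9.5]
width: 35.4
```

View pics/s17.png

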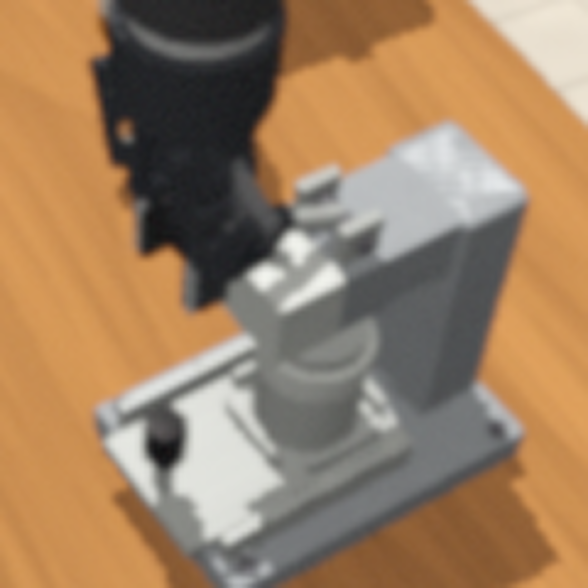

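```bash
python3 -m pendant '[[[0,0,0],[0,-1,2],1],[[0,0,0],[0,-1.5,4],1],[[0,0,0],[0,-1.5,4],1],[[0,0,0],[0,-1.5,4],1]]';python3 -m pendant '[[[0,0,0],[0,0,0],0.3],[[0,0,0],[0,0,0],0],[[0,0,0],[0,0,0],0],[[0,0,0],[0,0,0],0]]'
python3 - <<'E'
from h import *
import cv2
a=cams["side"]["image"];p0=(623.9,-17.22,.09)
cv2.imwrite("pics/s18.png",cv2.resize(a[140:260,310:430],None,fx=4.9,fy=4.9,interpolation=cv2.INTER_CUBIC))
for v in(1.6,1.7,1.8,1.885,1.95):
  print(v,[(((proj("side",T(p0,(-100*np.cos(2.269-v),y,207+100*np.sin(2.269-v))))-[310,140]+.5)*4.9-.5).round()) for y in(-18,0,18)])
E
```

```text
t: 25.55
eef_pos: [526.5, -26.2, 215.1]
tool_rot: [-3.139, 0.001, 1.66]
force: [-7.3, 0.7, 9.4]
width: 35.6
t: 26.05
eef_pos: [528.1, -25.9, 214.0]
tool_rot: [-3.141, 0.0, 1.66]
force: [1.2, 0.3, -0.0]
width: 85.4
1.6 [array([236., 218.]), array([215., 194.]), array([194., 171.])]
1.7 [array([225., 235.]), array([204., 210.]), array([183., 187.])]
1.8 [array([215., 251.]), array([194., 227.]), array([173., 203.])]
1.885 [array([208., 264.]), array([187., 240.]), array([167., 217.])]
1.95 [array([203., 274.]), array([183., 250.]), array([162., 227.])]
```

View pics/s18.png

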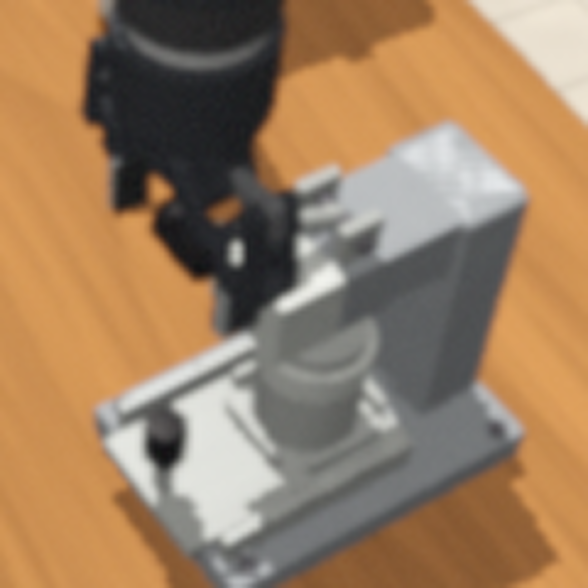

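```bash
python3 -m pendant '[[[0,0,0],[0,-1,-10],0],[[0,0,0],[0,-1,-25],0],[[0,0,0],[0,-1,-50],0],[[0,0,0],[0,-1,-80],0],[[0,0,0],[0,-20,-110],0],[[0,0,0],[0,-60,-120],0],[[0,0,0],[0,-90,-120],0],[[0,0,0],[0,-90,-120],0]]'
python3 - <<'E'
from h import *
import cv2
a=cams["side"]["image"];b=cams["top"]["image"]
cv2.imwrite("pics/s19.png",cv2.resize(a[110:260,260:440],None,fx=4.2,fy=4,interpolation=cv2.INTER_CUBIC))
cv2.imwrite("pics/s19f.png",a);cv2.imwrite("pics/t19.png",b)
E
```

```text
t: 27.15
eef_pos: [437.4, -34.0, 336.1]
tool_rot: [3.139, 0.0, 1.66]
force: [0.7, 0.6, 0.4]
width: 85.5
```

View pics/s19.png

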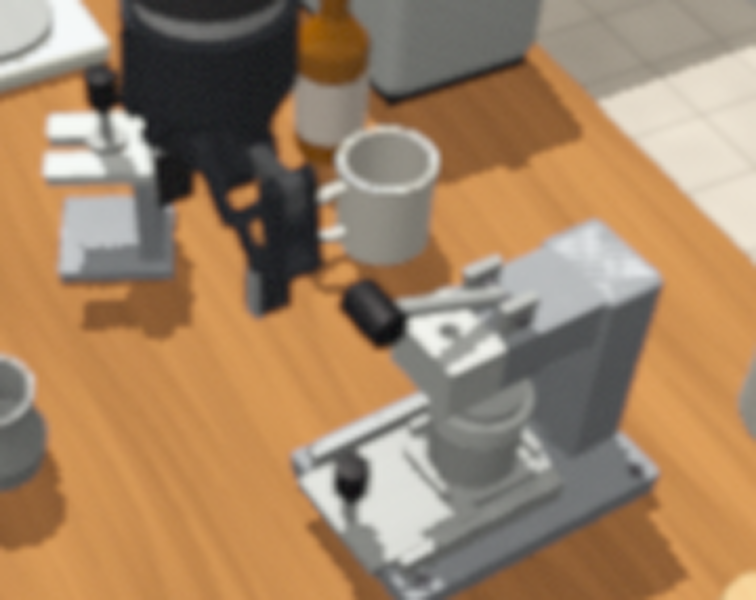

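View pics/t19.png

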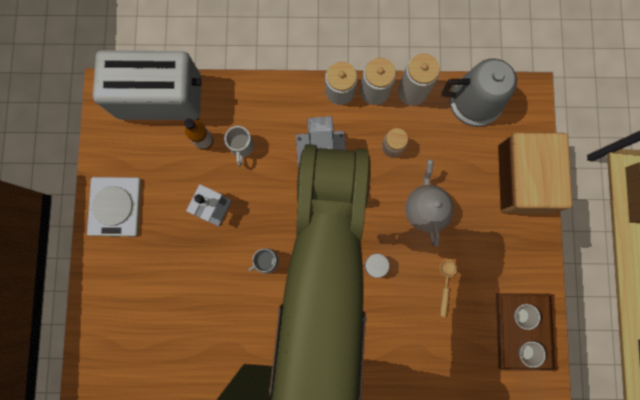

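Run:
```python
from h import *
p0=(623.9,-17.22,.09)
for v in(1.6,1.7,1.8,1.885):
  q=proj("side",T(p0,(-100*np.cos(2.269-v),0,207+100*np.sin(2.269-v))))-[260,110]+.5;print(v,(q*[4.2,4]-.5).round())
```

```text
1.6 [394. 278.]
1.7 [384. 292.]
1.8 [376. 305.]
1.885 [370. 316.]
```

```bash
python3 -c "
from bench import *
print(hand_in())"
```

```text
the job is handed in; nothing more can be done
None
```

The tin is pressed shut and the job is handed in at about 27 s of the 67 s allowed; no verdict was reported. I parked the stop pin in the rest's notch first, then pushed the tray in by its knob, and only then brought the lever down and backed the gripper clear.

What my last checks showed:
- **Pin:** it stands upright in the notch with its collar on the plate. I set it down within about 1 mm of the measured notch position, and contact came at the expected height.
- **Tray:** it met its stop. The push force rose to about 14 N with no further movement, and the tray knob showed within about 1 px of its fully-in position.
- **Lever:** it stayed down after release. The picture reads about 1.85 rad, against 1.885 for fully down and 1.72 required; the small gap fits the camera offset I saw earlier.
- **Bystanders:** they look undisturbed in the top view, except what the arm hides.

Two points to note:
- **Slipping fingers:** near the bottom of the stroke the fingers slid down the lever knob at about 9 N instead of the force rising sharply. I therefore judged "fully down" from the picture, not from the force.
- **Lid depth:** I did not measure it directly; it follows from the lever position.

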